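# Slide a row of forming dies home in the die channel with the push block

### The arm

A 6-joint arm with a two-finger parallel gripper is mounted at the origin on the work surface. World frame = base frame: x ahead of the robot, y to its left, z up, the work surface at z = 0. Lengths are in m, angles in rad, forces in N, time in s.
With the tool pointing down it reaches from about 0.35 to 0.775 m from the base axis. Payload 7.3 kg.
Tool frame: the origin (TCP) lies midway between the tips of the shut fingers; the grasp point (between the pads) lies 19 mm behind it; z points along the fingers, y is the line along which they close (so a half turn about z gives the same grasp; the last joint's range is limited). The gripper opens to 92 mm and grips with 3 to 60 N. Pads are 19 mm wide; open, the fingers measure 130 mm over their backs; the gripper's body (75 mm by 190 mm) begins 47 mm behind the grasp point.
Start: joints at [-0.146, 0.342, 1.524, -0, 1.275, -0.146], TCP at [0.525, 0, 0.227] pointing down, gripper open.
Joint ranges: [-2.53, 2.53], [-0.77, 2.02], [0.04, 2.7], [-1, 4.14], [0.28, 2.66], [-3.11, 3.11]. Speed limits (rad/s): [2.57, 2.57, 3.14, 3.14, 3.14, 3.14].

### API

Orientations are given as [roll, pitch, yaw] about the fixed x, y, z axes, in that order (R = Rz(yaw) Ry(pitch) Rx(roll)).
In Python, from cell import monitor, vision, workorder gives the robot as it stands.
- The arm moves only by the tool move_arm, never from a script. Its argument "rows" is a list of rows, each a list of 5 numbers: the shift along the world's x, y, z in mm, then the turn about the world's z in rad, then the closure, from -1 (fully open) to 1 (shut). A call has 1 to 12 rows; each row shifts and turns the commanded pose from where the row before left it; what a row does not reach is not made up. A row lasts 1/10 s, in which the tool goes at most 50 mm and 8.59 degrees, less where a joint would pass 70% of its speed; a pose out of reach is approached as far as the arm can. A call is refused whole if a number of a shift passes 50 or a number of a turn 0.15, either way. A call with a gripper value outside its range is refused whole. The fingers move at their own pace and stop on an object; "newtons" is the grip in N (left out, the last holds). Time passes only in rows, so rows that do not move let the fingers close. It gives the time, the measured TCP pose, the force, the opening and the grip force at its end, in the units of the state.
- monitor.observe(): the state, without advancing time (a new reading comes with each control period).
- vision.read_camera(name): name is "scene" or "side" or "wrist"; returns the picture (480x640x3 uint8, red, green, blue); there is no depth.
- vision.get_calibration(name): a dict with "K" (3x3 intrinsics, pixels), "k1" (the pictures are not rectified: a ray, as slopes to the right and down, at radius r is drawn at 1 + k1 r^2 times it, then the intrinsics apply), "T" (4x4, takes a point from camera to world coordinates); the wrist camera has in their place "mount" (4x4, takes a point from camera to tool coordinates, whose origin is the TCP and whose axes are the flange's). Camera axes: x right, y up, looking along -z (the intrinsics and any distortion apply to the point x, -y, -z); pixel columns grow to the right and rows downward; lengths in m; the calibration is good to about 2 mm. A picture is of the moment at which its call begins: read the wrist's pose just before it. get_calibration takes no time and is no camera call.
- workorder.hand_in(): hands the job in; it is judged then, once.
The state is a dict: "time": time; "qpos": joint angles; "qvel": joint speeds; "joint_efforts": joint torques, N m; "tool_pos": TCP position; "tool_rot": TCP orientation; "contact_force": force on the tool from outside, world axes, zero at the start; "torque": the same for the moment, N m; "opening": finger opening in m; "grip_force": force on a finger pad.
Only numpy, scipy, OpenCV 4.12 (cv2) and the standard library are available. Lean on these libraries where they do the work, as an engineer would, in place of code of your own. Each camera call takes 0.05 s, during which the arm holds its last target. There are 200 camera calls.

### The job

Pick up the wooden push block and, with it alone and never with the fingers, slide the row of four steel dies along the bench as one straight, closed row into the channel, until the lead die has pressed the sprung stop plate fully in; where the stop is set is not known, so feel for it and push gently (under 20 N). Then draw back, stand the push block upright on the bench and let go, leaving the stop pressed in by the row. Do not lift the dies, let the row buckle or come apart, or disturb the other things on the bench.

Things in the scene. Friction and masses are not known exactly. Their poses are not given: they have to be found in the camera images.
- channel: Fixed die channel: two dark steel rails on the bench (dies slide on the bench between them), 14 mm high, 35 mm apart inside, 14 mm thick, x -110 to +100 mm, end block 30 mm high at x 98 to 118 mm. Origin on the bench on the centre line; x = push direction, from mouth to stop; z up. The stop sits between the rails: the face of its plate, when out, was set anywhere from x 0 to +40 mm (not measured: feel).
- channel_mouth (a point): Middle of the channel's flared mouth, on the bench, 150 mm before the channel's origin; axes as the channel's. From here the rails close from about 62 mm apart inside to 35 mm, over 40 mm.
- stop (a joint): Travel of the sprung stop plate, m: 0 = fully out, 0.006 = fully in against its hard end. Spring 250 N/m (1.5 N fully in): less than the bench friction of the row, so the row holds it in once pushed there. Beyond 6 mm the stop is rigid.
- pusher: Loose beech push block, 140 g. Origin at the centre of its underside, z up. Foot 60 mm (x) by 28 mm (y) by 26 mm high; either end face (+x or -x) may push. On its middle stands a square handle 24 x 24 mm, from 26 to 82 mm above the bench. It starts standing on the bench on the far side of the row.
- pusher_grip (a point): Centre of the push block's square handle, 55 mm above its underside; axes as the push block's.
- die1: Loose polished steel forming die, 30 x 30 mm, 24 mm high, about 170 g (round impression on top). Origin at the centre of its underside; x and y along its sides, x roughly along the channel. Lead die, nearest the channel mouth.
- die2: Loose polished steel forming die, 30 x 30 mm, 24 mm high, about 170 g (cross groove on top). Origin at the centre of its underside; x and y along its sides, x roughly along the channel. Second in the row.
- die3: Loose polished steel forming die, 30 x 30 mm, 24 mm high, about 170 g (two small round impressions on top). Origin at the centre of its underside; x and y along its sides, x roughly along the channel. Third in the row.
- die4: Loose polished steel forming die, 30 x 30 mm, 24 mm high, about 170 g (square impression on top). Origin at the centre of its underside; x and y along its sides, x roughly along the channel. Last die, farthest from the channel: the one to push on.
- spare_punch_mid (a point): Bystander: steel punch standing on end, 32 mm wide head, 62 mm high; point half-way up.
- ring_blank_mid (a point): Bystander: brass ring blank 34 mm across, 12 mm high; its centre.
- flux_cup_mid (a point): Bystander: small white bowl, 64 mm across, 50 mm high; point half-way up on its axis.
- oil_jar_mid (a point): Bystander: amber jar 56 mm across, 80 mm high; point half-way up.
- hammer_grip (a point): Bystander: hammer lying on the bench; point on its handle.
- brush_grip (a point): Bystander: brush lying on the bench; point on its handle.
Mind the look-alikes: they are no part of the job. What is shaped like the die4 but orange, pink or red is not meant.

How it is judged:
By the outcome, as a careful person would: the job done as asked, in the order asked, and still so for the second after the job is handed in, with the robot touching nothing.
It also fails if it takes over 61 s, if anything falls off the work surface, if the arm or the gripper's body presses on something with over 40 N, if the wrist force passes 120 N, or if a joint passes its speed limit or range.

## Working session

There is one attempt and no reset: what is moved stays moved. The work goes in short steps, Python scripts to look and compute and a tool call to move; the robot and the scene stay as the last step left them, time stands still between calls to the robot, and variables do not carry over. Pictures are saved under pics/ and viewed, at most 10 in all, crops included, and the job is handed in when it is done.

Besides the shell and the picture viewer there is one more tool, called after "Emit:" in YAML: its name, and indented under it one key for each argument. move_arm: Moves the arm, as the interface text tells. Its arguments: {"type":"object","properties":{"rows":{"type":"array","items":{"type":"array","items":{"type":"number"}}},"newtons":{"type":"number"}},"required":["rows"]}

```bash
mkdir -p pics
cat > h.py <<'E'
import numpy as np, cv2
from cell import monitor, vision, workorder
from scipy.spatial.transform import Rotation as R
def shot(cam,fn):
    s=monitor.observe(); im=vision.read_camera(cam); cv2.imwrite('pics/'+fn,im[:,:,::-1])
    T=None
    if cam=='wrist':
        c=vision.get_calibration(cam); W=np.eye(4); W[:3,:3]=R.from_euler('xyz',s['tool_rot']).as_matrix(); W[:3,3]=s['tool_pos']
        T=W@np.array(c['mount']); np.save('pics/'+fn+'.npy',T)
    return im
def px2w(cam,uv,z,fn=None):
    c=vision.get_calibration(cam); K=np.array(c['K']); T=np.load('pics/'+fn+'.npy') if cam=='wrist' else np.array(c['T'])
    out=[]
    for u,v in uv:
        p=cv2.undistortPoints(np.array([[[u,v]]],float),K,np.array([c['k1'],0,0,0.]))[0,0]
        d=T[:3,:3]@np.array([p[0],-p[1],-1]); o=T[:3,3]; out.append(o+d*(z-o[2])/d[2])
    return np.array(out)
E
python3 - <<'E'
from h import *
for c in ['scene','side','wrist']: shot(c,c+'0.png')
print(monitor.observe()); print(vision.get_calibration('scene'),vision.get_calibration('wrist'))
a=[cv2.imread(f'pics/{c}0.png') for c in ['scene','wrist']]
E
```

```text
{'time': 0.15, 'qpos': array([-1.45983279e-01,  3.42556596e-01,  1.52477004e+00, -6.34946465e-06,
        1.27540565e+00, -1.45994813e-01]), 'qvel': array([ 0.00187751, -0.00393443, -0.00262094,  0.00033111,  0.00010324,
       -0.00066745]), 'joint_efforts': array([ 7.52666965e-04, -4.31470585e+01, -2.44352603e+01,  7.18239485e-02,
        5.38185902e-02, -1.32920518e-04]), 'tool_pos': array([5.24705125e-01, 7.24392317e-05, 2.26217388e-01]), 'tool_rot': array([-3.14046426e+00, -1.59782638e-04,  1.57080962e+00]), 'contact_force': array([ 0.14030181,  0.2659177 , -0.48951492]), 'torque': array([-0.02948212,  0.00901738,  0.01482939]), 'grip_force': 0.0, 'opening': 0.09192831526809964}
{'K': array([[604.41111027,   0.        , 328.95104619],
       [  0.        , 604.41111027, 234.97879614],
       [  0.        ,   0.        ,   1.        ]]), 'k1': -0.08918842703617419, 'T': array([[-2.33751553e-01, -8.14697328e-01,  5.30686796e-01,
         1.23508569e+00],
       [ 9.72296256e-01, -1.96115889e-01,  1.27194927e-01,
         1.30557264e-01],
       [ 4.50745806e-04,  5.45716796e-01,  8.37969555e-01,
         1.11513550e+00],
       [ 0.00000000e+00,  0.00000000e+00,  0.00000000e+00,
         1.00000000e+00]])} {'K': array([[383.41743094,   0.        , 322.40288993],
       [  0.        , 383.41743094, 237.89062221],
       [  0.        ,   0.        ,   1.        ]]), 'k1': -0.07588609272523643, 'mount': array([[ 2.74555287e-04,  9.50117040e-01,  3.11893467e-01,
         8.59891012e-02],
       [ 9.99999498e-01,  3.98444754e-05, -1.00166274e-03,
         8.15509054e-04],
       [-9.64124069e-04,  3.11893585e-01, -9.50116552e-01,
        -1.57771045e-01],
       [ 0.00000000e+00,  0.00000000e+00,  0.00000000e+00,
         1.00000000e+00]])}
```

View pics/scene0.png

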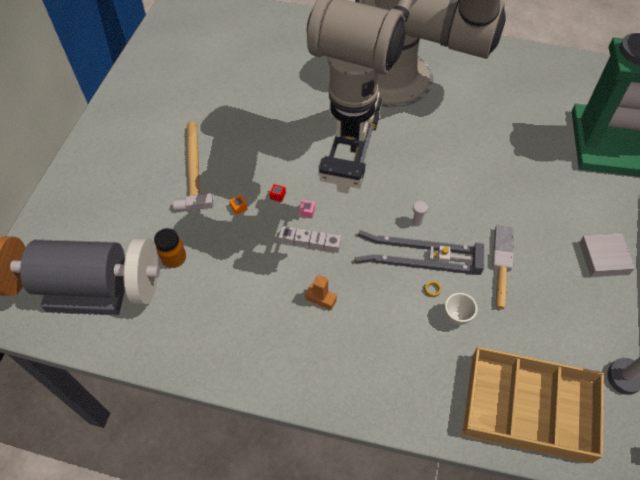

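View pics/wrist0.png

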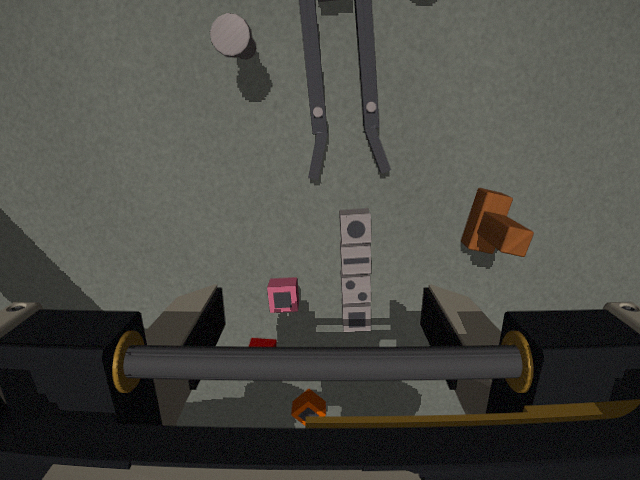

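The wrist view shows the die row (die1 at (355,228), die4 at (356,318)), the push block at about (490,225), and the mouth near (345,175). The orange, pink and red cubes are the look-alikes. I'll enlarge this view to read corner positions.

Run:
```python
from h import *
a=cv2.imread('pics/wrist0.png')[150:350,280:550]
cv2.imwrite('pics/c1.png',cv2.resize(a,None,fx=2.95,fy=2.95,interpolation=cv2.INTER_CUBIC))
b=cv2.imread('pics/scene0.png')[190:320,270:500]
cv2.imwrite('pics/c2.png',cv2.resize(b,None,fx=3.4,fy=3.4,interpolation=cv2.INTER_CUBIC))
```

```text
(no output)
```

View pics/c1.png

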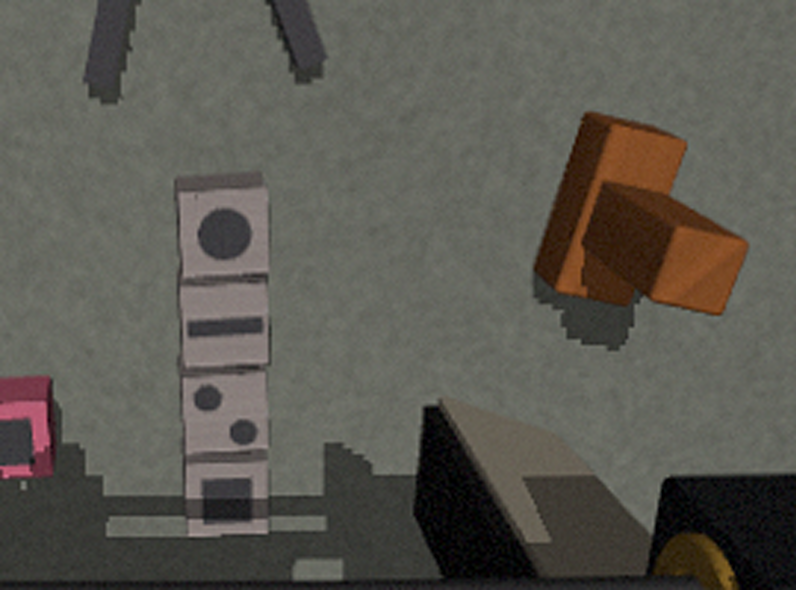

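View pics/c2.png

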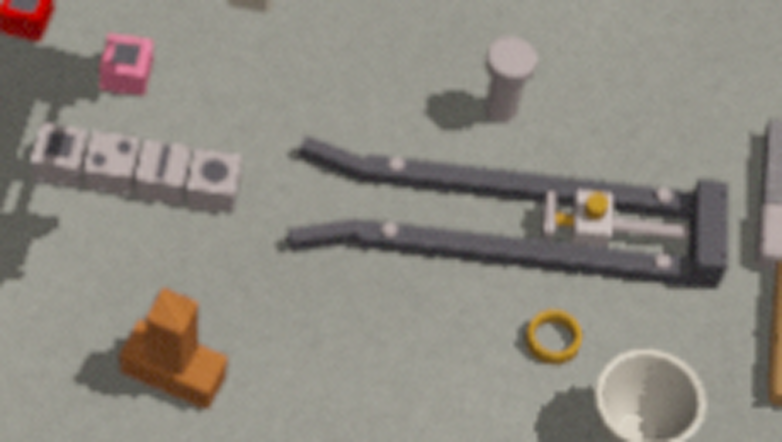

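```bash
cat > m.py <<'E'
from h import *
np.set_printoptions(precision=1,suppress=True)
w=lambda L,z:px2w('wrist',[(280+u/2.95,150+v/2.95) for u,v in L],z,'wrist0.png')*1000
s=lambda L,z:px2w('scene',[(270+u/3.4,190+v/3.4) for u,v in L],z)*1000
print('dies w',w([(224,233),(225,324),(226,414),(227,497)],.024))
print('die lines w left',w([(178,190),(188,535)],.024),'right',w([(267,187),(268,534)],.024))
print('dies s',s([(214,171),(162,160),(112,149),(58,142)],.024))
print('handle w',w([(670,227),(748,241),(722,315),(648,300),(697,271)],.082), 's', s([(175,307)],.082))
print('foot w',w([(606,120),(686,142),(555,292),(634,303)],.026))
S=s([(397,163),(390,229),(666,195),(664,262)],.014);print('screw s',S)
W=px2w('wrist',[(318,112),(371,107)],.014,'wrist0.png')*1000;print('screw w',W)
a=S[:2].mean(0);b=S[2:].mean(0);d=b-a;print('axis',a,b,np.degrees(np.arctan2(d[1],d[0])))
print('block s',s([(697,182),(724,184),(718,275),(690,272)],.03))
print('tips s',s([(303,147),(289,238)],.014),'tips w',w([(95,85),(313,68)],.014))
print('rail inner w',px2w('wrist',[(314,0),(326,130),(356,0),(363,126)],.014,'wrist0.png')*1000)
print('punch,ring,cup', s([(512,55)],.062),s([(553,335)],.012),s([(650,395)],.05))
E
python3 m.py
```

```text
dies w [[ 558.5  -22.8   24. ]
 [ 559.7  -55.3   24. ]
 [ 561.1  -89.2   24. ]
 [ 562.4 -122.4   24. ]]
die lines w left [[ 543.    -8.1   24. ]
 [ 548.6 -138.2   24. ]] right [[ 572.2   -7.    24. ]
 [ 577.9 -137.9   24. ]]
dies s [[ 555.3  -23.6   24. ]
 [ 554.9  -57.4   24. ]
 [ 554.3  -90.3   24. ]
 [ 557.2 -125.1   24. ]]
handle w [[680.   -3.3  82. ]
 [703.9  -7.4  82. ]
 [700.  -30.   82. ]
 [676.8 -25.3  82. ]
 [690.1 -16.5  82. ]] s [[686.5 -15.8  82. ]]
foot w [[681.8  16.3  26. ]
 [709.8   9.3  26. ]
 [671.8 -43.   26. ]
 [700.  -47.1  26. ]]
screw s [[515.8  87.1  14. ]
 [565.2  91.9  14. ]
 [499.6 257.8  14. ]
 [549.  262.2  14. ]]
screw w [[521.5  87.1  14. ]
 [570.3  91.7  14. ]]
axis [540.5  89.5  14. ] [524.3 260.   14. ] 95.43594497443664
block s [[496.1 274.   30. ]
 [493.6 290.8  30. ]
 [560.4 293.7  30. ]
 [562.3 276.7  30. ]]
tips s [[517.9  26.3  14. ]
 [586.3  31.8  14. ]] tips w [[515.7  24.9  14. ]
 [587.1  30.6  14. ]]
rail inner w [[518.2 181.5  14. ]
 [528.9  70.8  14. ]
 [554.6 181.7  14. ]
 [563.4  74.6  14. ]]
punch,ring,cup [[450.1 145.1  62. ]] [[614.7 202.3  12. ]] [[662.  260.3  50. ]]
```

Emit:
move_arm:
  rows:
    - [21,-2,0,-0.021,-1]
    - [21,-2,0,-0.021,-1]
    - [21,-2,0,-0.021,-1]
    - [21,-2,0,-0.021,-1]
    - [20,-2,0,-0.021,-1]
    - [20,-2,0,-0.022,-1]
    - [20,-2,0,-0.022,-1]
    - [20,-2,-10,-0.022,-1]
    - [0,0,-20,0,-1]
    - [0,0,-20,0,-1]
    - [0,0,0,0,-1]
  newtons: 25

```text
time: 1.25
tool_pos: [0.6873, -0.0158, 0.1727]
tool_rot: [-3.134, 0.0, 1.4]
contact_force: [-0.7, -0.9, 0.1]
opening: 0.092
grip_force: 0.0
```

Run:
```python
from h import *
s=monitor.observe(); print(s['time'],s['tool_pos'],s['tool_rot'])
shot('wrist','w1.png')
```

```text
1.25 [ 0.68725614 -0.01576796  0.1727008 ] [-3.13433596e+00  2.70435839e-04  1.39974303e+00]
```

View pics/w1.png

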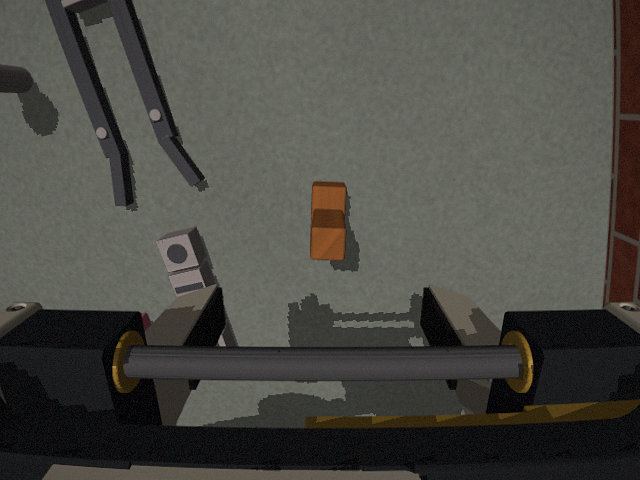

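The block is square in the picture, with its handle top at about (311–346, 228–260).

Run:
```python
from h import *
print(px2w('wrist',[(312,226),(346,226),(311,260),(345,260)],.082,'w1.png')*1000)
print(px2w('wrist',[(313,183),(346,183)],.026,'w1.png')*1000)
print(px2w('wrist',[(101,133),(155,115),(177,254)],.014,'w1.png')*1000)
```

```text
[[682.78515801  -1.79636074  82.        ]
 [705.41546312  -5.6550521   82.        ]
 [677.70499328 -25.92396787  82.        ]
 [701.01321063 -29.88892723  82.        ]]
[[685.24881767  17.41692862  26.        ]
 [711.25251117  12.97229802  26.        ]]
[[519.47777322  87.1981757   14.        ]
 [568.91103552  92.00957482  14.        ]
 [553.44560982 -26.34872679  14.        ]]
```

Emit:
move_arm:
  rows:
    - [3,0,-20,0,-1]
    - [0,0,-20,0,-1]
    - [0,0,-20,0,-1]
    - [0,0,-20,0,-1]
    - [0,0,-20,0,-1]
    - [0,0,-20,0,-1]
    - [0,0,-10,0,-1]
    - [0,0,0,0,-1]
    - [0,0,0,0,-1]

```text
time: 2.2
tool_pos: [0.6928, -0.0161, 0.0481]
tool_rot: [3.14, -0.0, 1.4]
contact_force: [-0.3, -0.0, 1.2]
opening: 0.0915
grip_force: 0.0
```

Emit:
move_arm:
  rows:
    - [0,0,-10,0,-1]
    - [0,0,0,0,-1]
    - [0,0,0,0,0]
    - [0,0,0,0,0.5]
    - [0,0,0,0,1]
    - [0,0,0,0,1]
    - [0,0,0,0,1]
    - [0,0,0,0,1]
    - [0,0,0,0,1]

```text
time: 3.1
tool_pos: [0.692, -0.016, 0.0368]
tool_rot: [3.141, 0.0, 1.4]
contact_force: [0.3, 0.4, -0.4]
opening: 0.0403
grip_force: 0.0
```

Emit:
move_arm:
  rows:
    - [0,0,0,0,1]
    - [0,0,0,0,1]
    - [0,0,0,0,1]
    - [0,0,0,0,1]
    - [0,0,0,0,1]
  newtons: 30

```text
time: 3.6
tool_pos: [0.6919, -0.016, 0.0367]
tool_rot: [-3.141, 0.0, 1.4]
contact_force: [-0.4, 1.3, 0.1]
opening: 0.0239
grip_force: 29.8
```

Emit:
move_arm:
  rows:
    - [0,0,15,0,1]
    - [0,0,30,0,1]
    - [-10,-15,5,0.02,1]
    - [-17,-22,0,0.03,1]
    - [-20,-25,0,0.03,1]
    - [-20,-25,0,0.03,1]
    - [-20,-25,0,0.03,1]
    - [-20,-25,0,0.03,1]
    - [-15,-20,0,0.03,1]
    - [-5,-7,0,0.009,1]
    - [0,0,0,0,1]
    - [0,0,0,0,1]

```text
time: 4.8
tool_pos: [0.5658, -0.1795, 0.0873]
tool_rot: [3.14, 0.0, 1.608]
contact_force: [-0.1, -1.0, -2.3]
opening: 0.0237
grip_force: 29.8
```

Run:
```python
from h import *
s=monitor.observe(); print(s['time'],s['tool_pos'],s['tool_rot'],s['opening'])
print(px2w('scene',[(239,204),(278,192),(307,208)],.024))
a=shot('wrist','w2.png'); 
cv2.imwrite('pics/w2c.png',cv2.resize(cv2.imread('pics/w2.png')[60:380,180:500],None,fx=1.85,fy=1.85,interpolation=cv2.INTER_CUBIC))
```

```text
4.8 [ 0.5657997  -0.17951664  0.08727962] [3.14030577e+00 1.04170262e-04 1.60833217e+00] 0.02368272737643406
[[ 0.51080264 -0.24971134  0.024     ]
 [ 0.45826095 -0.17420049  0.024     ]
 [ 0.48599321 -0.09913592  0.024     ]]
```

View pics/w2c.png

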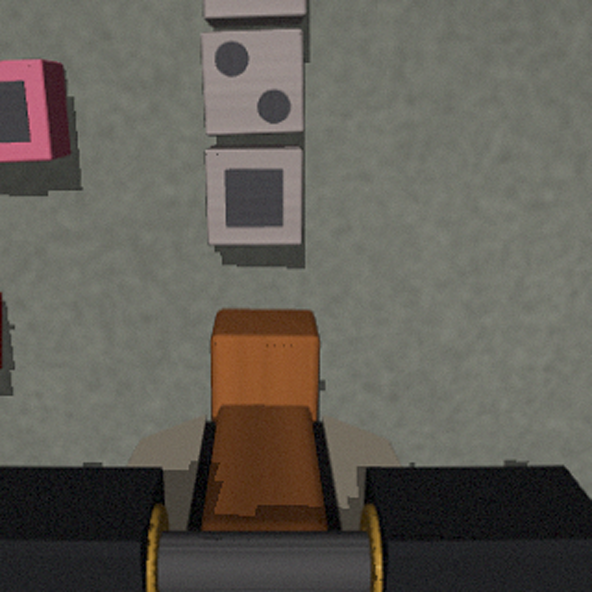

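Run:
```python
from h import *
np.set_printoptions(precision=1,suppress=True)
f=lambda L,z:px2w('wrist',[(180+u/1.85,60+v/1.85) for u,v in L],z,'w2.png')*1000
print('die4',f([(205,149),(301,147),(207,243),(302,244)],.024))
print('die3',f([(201,32),(301,29),(205,134),(303,132)],.024))
print('foot front',f([(213,337),(319,334)],.0766))
```

```text
die4 [[ 546.5 -109.1   24. ]
 [ 575.7 -107.5   24. ]
 [ 547.6 -138.2   24. ]
 [ 577.6 -137.4   24. ]]
die3 [[ 544.8  -75.5   24. ]
 [ 573.9  -73.6   24. ]
 [ 546.4 -104.7   24. ]
 [ 576.  -103.    24. ]]
foot front [[ 553.1 -151.4   76.6]
 [ 579.7 -149.6   76.6]]
```

View pics/w2.png

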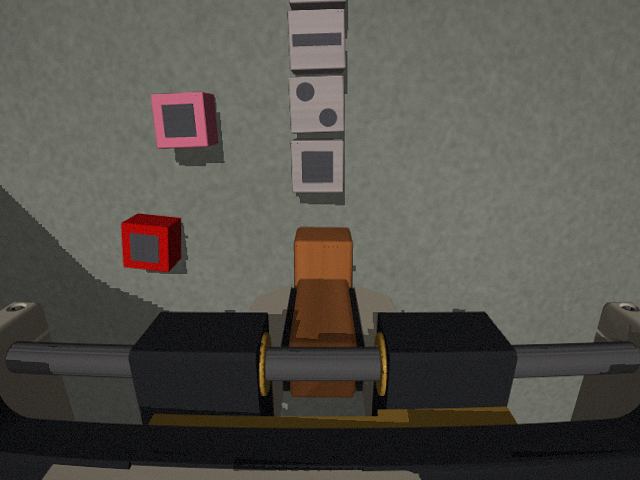

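Emit:
move_arm:
  rows:
    - [-2,0,-20,0.005,1]
    - [0,0,-20,0,1]
    - [0,0,-9.5,0,1]
    - [0,0,0,0,1]
    - [0,0,0,0,1]
    - [0,5,0,0,1]
    - [0,5,0,0,1]
    - [0,0,0,0,1]

```text
time: 5.65
tool_pos: [0.5631, -0.169, 0.0374]
tool_rot: [3.142, -0.0, 1.615]
contact_force: [-0.1, 0.8, -1.2]
opening: 0.0242
grip_force: 29.9
```

Emit:
move_arm:
  rows:
    - [0,1.5,0,0,1]
    - [0,1.5,0,0,1]
    - [-0.1,1.5,0,0,1]
    - [-0.1,1.5,0,0,1]
    - [0,1.5,0,0,1]
    - [-0.1,1.5,0,0,1]
    - [-0.1,1.5,0,0,1]
    - [0,1.5,0,0,1]
    - [0,1,0,0,1]
    - [0,1,0,0,1]

```text
time: 6.65
tool_pos: [0.5628, -0.1563, 0.0374]
tool_rot: [3.141, 0.001, 1.614]
contact_force: [-0.8, -5.1, 0.1]
opening: 0.0241
grip_force: 29.9
```

Run:
```python
from h import *
s=monitor.observe(); print(s['time'],s['tool_pos'],s['tool_rot'],s['contact_force'])
shot('wrist','w3.png'); shot('scene','s3.png')
a=cv2.resize(cv2.imread('pics/w3.png')[0:300,230:410],None,fx=2,fy=2,interpolation=cv2.INTER_CUBIC)
b=cv2.resize(cv2.imread('pics/s3.png')[215:285,270:412],None,fx=3,fy=3,interpolation=cv2.INTER_CUBIC)
o=np.zeros((600,360+430,3),np.uint8); o[:600,:360]=a; o[:b.shape[0],360:360+b.shape[1]]=b
cv2.imwrite('pics/c3.png',o)
```

```text
6.65 [ 0.56278654 -0.15625282  0.0373752 ] [3.14107457e+00 6.50647094e-04 1.61388460e+00] [-0.83558296 -5.13658341  0.07186236]
```

View pics/c3.png

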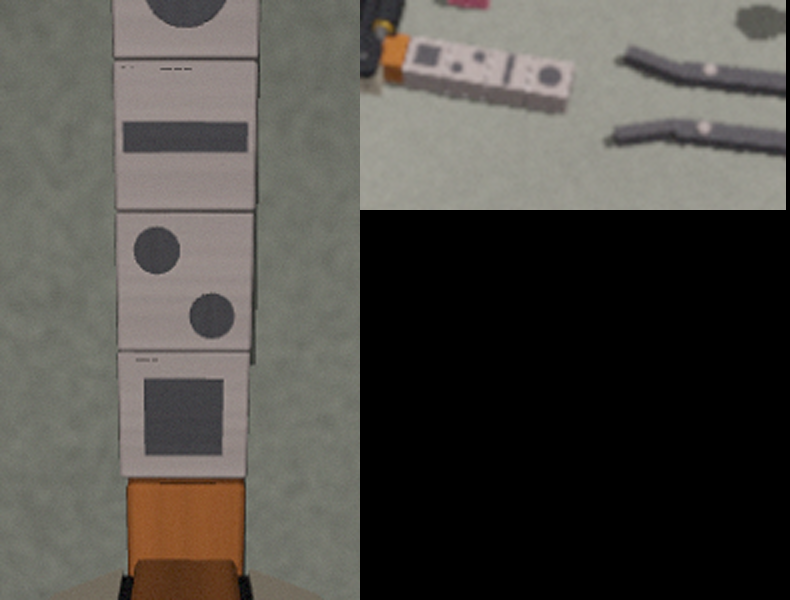

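The row is now closed and straight, with about 5 N of friction. Next I measure it.

Run:
```python
from h import *
np.set_printoptions(precision=1,suppress=True)
f=lambda L,z:px2w('wrist',[(230+u/2,v/2) for u,v in L],z,'w3.png')*1000
L=f([(113,30),(115,61),(117,205),(117,215),(119,345),(119,355),(122,472)],.024)
Rr=f([(258,30),(257,61),(254,205),(253,215),(249,345),(249,355),(246,472)],.024)
print(np.hstack([L[:,:2],Rr[:,:2],((L+Rr)/2)[:,:2]])); print('foot',f([(127,482),(245,480)],.026))
g=lambda L,z:px2w('scene',[(270+(u-360)/3,215+v/3) for u,v in L],z)*1000
print('dies s',g([(550,75),(428,54)],.024),'screws',g([(711,69),(704,128)],.014))
```

```text
[[ 544.   -32.5  573.2  -31.2  558.6  -31.8]
 [ 544.5  -38.3  573.4  -37.   558.9  -37.7]
 [ 545.5  -66.6  574.6  -65.3  560.1  -66. ]
 [ 545.6  -68.7  574.5  -67.4  560.1  -68. ]
 [ 546.6  -96.4  575.5  -95.2  561.   -95.8]
 [ 546.6  -98.7  575.7  -97.4  561.1  -98. ]
 [ 547.8 -126.2  576.9 -124.9  562.3 -125.5]]
foot [[ 549.1 -127.9   26. ]
 [ 576.6 -126.2   26. ]]
dies s [[ 554.4  -22.9   24. ]
 [ 557.4 -112.4   24. ]] screws [[515.9  87.7  14. ]
 [566.   91.9  14. ]]
```

Emit:
move_arm:
  rows:
    - [0,2,0,0.002,1]
    - [0,2,0,0.002,1]
    - [0,2,0,0.002,1]
    - [0,2,0,0.003,1]
    - [0,2,0,0.003,1]
    - [0,2,0,0.003,1]
    - [0,2,0,0.003,1]
    - [0,2,0,0.003,1]
    - [0,2,0,0.003,1]
    - [0,2,0,0.003,1]
    - [0,2,0,0.003,1]
    - [0,2,0,0.003,1]

```text
time: 7.95
tool_pos: [0.5628, -0.1319, 0.0374]
tool_rot: [3.141, 0.0, 1.647]
contact_force: [0.7, -5.2, 0.9]
opening: 0.0237
grip_force: 29.9
```

Emit:
move_arm:
  rows:
    - [0,2,0,0.003,1]
    - [0,2,0,0.003,1]
    - [0.1,2,0,0.003,1]
    - [0.1,2,0,0.003,1]
    - [0.1,2,0,0.003,1]
    - [0.1,2,0,0.003,1]
    - [0,1,0,0.003,1]
    - [0,0,0,0,1]

```text
time: 8.75
tool_pos: [0.5631, -0.1187, 0.0373]
tool_rot: [3.141, -0.0, 1.668]
contact_force: [0.6, -3.8, 0.9]
opening: 0.0237
grip_force: 29.9
```

Run:
```python
from h import *
s=monitor.observe(); print(s['time'],s['tool_pos'],s['tool_rot'],s['contact_force'])
shot('wrist','w4.png'); shot('scene','s4.png')
a=cv2.resize(cv2.imread('pics/w4.png')[0:300,230:410],None,fx=2,fy=2,interpolation=cv2.INTER_CUBIC)
b=cv2.resize(cv2.imread('pics/s4.png')[205:285,305:412],None,fx=4,fy=4,interpolation=cv2.INTER_CUBIC)
o=np.zeros((600,360+430,3),np.uint8); o[:600,:360]=a; o[:b.shape[0],360:360+b.shape[1]]=b
cv2.imwrite('pics/c4.png',o)
```

```text
8.75 [ 0.56313132 -0.11868371  0.03733404] [ 3.14122242e+00 -1.14977813e-04  1.66808220e+00] [ 0.56690047 -3.82149195  0.94964662]
```

View pics/c4.png

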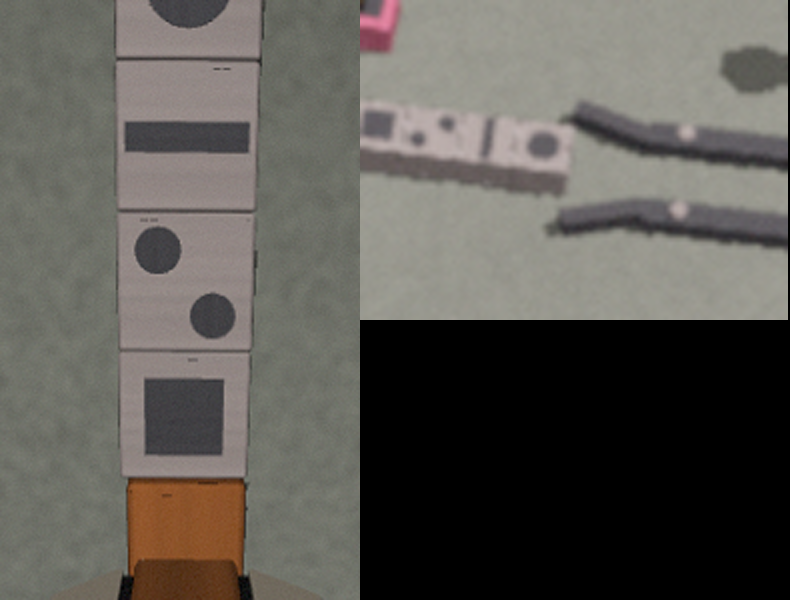

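Run:
```python
from h import *
np.set_printoptions(precision=1,suppress=True)
g=lambda L,z:px2w('scene',[(305+(u-360)/4,205+v/4) for u,v in L],z)*1000
D=g([(543,145),(379,124)],.024);S=g([(687,132),(680,210)],.014)
print(D,S)
f=lambda L,z:px2w('wrist',[(230+u/2,v/2) for u,v in L],z,'w4.png')*1000
print(f([(187,-5),(187,417)],.024))
m=S.mean(0);c,s_=np.cos(np.radians(95.4)),np.sin(np.radians(95.4))
for p in D: d=p-m; print('along',d[0]*c+d[1]*s_,'right', d[0]*s_-d[1]*c)
```

```text
[[548.7  14.   24. ]
 [556.3 -74.6  24. ]] [[516.   87.1  14. ]
 [565.4  92.5  14. ]]
[[551.9  11.8  24. ]
 [560.5 -74.8  24. ]]
along -76.21248088225737 right 0.862756455674905
along -165.19644949742303 right 0.05199507657554747
```

Emit:
move_arm:
  rows:
    - [-0.2,2,0,0,1]
    - [-0.3,3,0,0,1]
    - [-0.3,3,0,0,1]
    - [-0.3,3,0,0,1]
    - [-0.3,3,0,0,1]
    - [-0.3,3,0,0,1]
    - [-0.3,3,0,0,1]
    - [-0.3,3,0,0,1]
    - [-0.3,3,0,0,1]
    - [-0.2,3,0,0,1]
    - [-0.2,3,0,0,1]
    - [-0.2,3,0,0,1]

```text
time: 10.05
tool_pos: [0.5597, -0.0841, 0.0373]
tool_rot: [-3.141, 0.0, 1.668]
contact_force: [0.7, -5.5, 1.6]
opening: 0.0235
grip_force: 29.9
```

Emit:
move_arm:
  rows:
    - [-0.3,3,0,0,1]
    - [-0.3,3,0,0,1]
    - [-0.3,3,0,0,1]
    - [-0.3,3,0,0,1]
    - [-0.3,3,0,0,1]
    - [-0.3,3,0,0,1]
    - [-0.3,3,0,0,1]
    - [-0.3,3,0,0,1]
    - [-0.3,3,0,0,1]
    - [-0.3,3,0,0,1]
    - [-0.2,3,0,0,1]
    - [-0.2,3,0,0,1]

```text
time: 11.25
tool_pos: [0.5562, -0.0481, 0.0372]
tool_rot: [-3.141, 0.0, 1.668]
contact_force: [1.3, -5.3, 0.5]
opening: 0.0236
grip_force: 29.9
```

Emit:
move_arm:
  rows:
    - [-0.3,3,0,0,1]
    - [-0.3,3,0,0,1]
    - [-0.3,3,0,0,1]
    - [-0.3,3,0,0,1]
    - [-0.3,3,0,0,1]
    - [-0.3,3,0,0,1]
    - [-0.3,3,0,0,1]
    - [-0.3,3,0,0,1]
    - [-0.3,3,0,0,1]
    - [-0.3,3,0,0,1]
    - [-0.2,3,0,0,1]
    - [-0.2,3,0,0,1]

```text
time: 12.45
tool_pos: [0.5527, -0.0121, 0.0373]
tool_rot: [-3.141, 0.0, 1.668]
contact_force: [0.3, -5.1, 1.1]
opening: 0.0237
grip_force: 29.9
```

Emit:
move_arm:
  rows:
    - [-0.3,3,0,0,1]
    - [-0.3,3,0,0,1]
    - [-0.3,3,0,0,1]
    - [-0.3,3,0,0,1]
    - [-0.3,3,0,0,1]
    - [-0.3,3,0,0,1]
    - [-0.3,3,0,0,1]
    - [-0.3,3,0,0,1]

```text
time: 13.25
tool_pos: [0.5503, 0.0119, 0.0373]
tool_rot: [-3.141, 0.0, 1.668]
contact_force: [0.3, -4.7, 1.2]
opening: 0.0237
grip_force: 29.9
```

Run:
```python
from h import *
np.set_printoptions(precision=1,suppress=True)
g=lambda L,z:px2w('scene',[(270+u/3.4,190+v/3.4) for u,v in L],z)*1000
m=g([(397,163),(390,229)],.014).mean(0);c,s_=np.cos(np.radians(95.4)),np.sin(np.radians(95.4))
for n,u,z in [('plate top near',(545,193),.02),('plate near lo',(545,230),.02),('plate14',(545,212),.014),('endblk',(697,182),.03),('endblk2',(690,272),.03),('tip',(303,147),.014),('tip2',(289,238),.014),('screw2',(666,195),.014)]:
    d=g([u],z)[0]-m; print(n,'along',d[0]*c+d[1]*s_)
```

```text
plate top near along 94.30955582630602
plate near lo along 95.69695385972774
plate14 along 95.67915330922787
endblk along 187.8728655896173
endblk2 along 184.3310076941222
tip along -60.8330730134343
tip2 along -61.717642580092395
screw2 along 171.4464558320253
```

Emit:
move_arm:
  rows:
    - [-0.2,2,0,0,1]
    - [-0.2,2,0,0,1]
    - [-0.2,2,0,0,1]
    - [-0.2,2,0,0,1]
    - [-0.2,2,0,0,1]
    - [-0.2,2,0,0,1]
    - [-0.2,2,0,0,1]
    - [-0.2,2,0,0,1]
    - [-0.1,1,0,0,1]
    - [-0.1,1,0,0,1]

```text
time: 14.25
tool_pos: [0.5485, 0.0298, 0.0372]
tool_rot: [-3.141, 0.0, 1.668]
contact_force: [0.2, -6.4, 1.0]
opening: 0.0243
grip_force: 29.9
```

Emit:
move_arm:
  rows:
    - [-0.1,1,0,0,1]
    - [-0.1,1,0,0,1]
    - [-0.1,1,0,0,1]

```text
time: 14.55
tool_pos: [0.5481, 0.0327, 0.0372]
tool_rot: [-3.141, 0.0, 1.668]
contact_force: [0.3, -5.6, 1.3]
opening: 0.0238
grip_force: 29.9
```

Emit:
move_arm:
  rows:
    - [-0.1,1,0,0,1]
    - [-0.1,1,0,0,1]
    - [-0.1,1,0,0,1]

```text
time: 14.85
tool_pos: [0.5479, 0.0358, 0.0372]
tool_rot: [-3.141, 0.0, 1.668]
contact_force: [0.8, -6.2, 1.7]
opening: 0.0239
grip_force: 29.9
```

Emit:
move_arm:
  rows:
    - [-0.1,1,0,0,1]
    - [-0.1,1,0,0,1]

```text
time: 15.05
tool_pos: [0.5477, 0.0377, 0.0372]
tool_rot: [-3.141, 0.001, 1.668]
contact_force: [-0.1, -6.5, 1.2]
opening: 0.024
grip_force: 29.9
```

Emit:
move_arm:
  rows:
    - [-0.1,1,0,0,1]
    - [-0.1,1,0,0,1]

```text
time: 15.25
tool_pos: [0.5475, 0.0395, 0.0373]
tool_rot: [-3.141, 0.001, 1.668]
contact_force: [0.9, -7.3, 1.6]
opening: 0.0239
grip_force: 29.9
```

Emit:
move_arm:
  rows:
    - [0,0.5,0,0,1]
    - [-0.1,0.5,0,0,1]

```text
time: 15.45
tool_pos: [0.5475, 0.0405, 0.0373]
tool_rot: [-3.141, 0.001, 1.668]
contact_force: [0.1, -7.1, 1.9]
opening: 0.0241
grip_force: 29.9
```

Emit:
move_arm:
  rows:
    - [0,0.5,0,0,1]
    - [-0.1,0.5,0,0,1]

```text
time: 15.65
tool_pos: [0.5474, 0.0414, 0.0373]
tool_rot: [-3.141, 0.001, 1.668]
contact_force: [1.1, -6.7, 1.4]
opening: 0.0237
grip_force: 29.9
```

Emit:
move_arm:
  rows:
    - [-0.1,0.5,0,0,1]
    - [0,0.5,0,0,1]

```text
time: 15.85
tool_pos: [0.5473, 0.0424, 0.0373]
tool_rot: [-3.141, 0.001, 1.668]
contact_force: [1.2, -7.0, 1.9]
opening: 0.024
grip_force: 29.9
```

Emit:
move_arm:
  rows:
    - [-0.1,0.5,0,0,1]
    - [0,0.5,0,0,1]

```text
time: 16.05
tool_pos: [0.5473, 0.0426, 0.0374]
tool_rot: [-3.141, 0.002, 1.668]
contact_force: [0.9, -12.7, 1.7]
opening: 0.0239
grip_force: 29.9
```

Emit:
move_arm:
  rows:
    - [-0.1,0.5,0,0,1]

```text
time: 16.15
tool_pos: [0.5473, 0.0427, 0.0374]
tool_rot: [-3.141, 0.003, 1.669]
contact_force: [2.3, -14.4, 1.9]
opening: 0.0236
grip_force: 29.9
```

The force jumped from 7 N to 14 N while the arm stopped moving, so the stop is at its hard end. Now I draw back along the axis.

Emit:
move_arm:
  rows:
    - [0.1,-0.5,0,0,1]
    - [0,-0.5,0,0,1]
    - [0.1,-1,0,0,1]
    - [0.2,-2,0,0,1]
    - [0.4,-4,0,0,1]
    - [0.8,-8,0,0,1]
    - [1,-11,0,0,1]
    - [1.1,-12,0,0,1]
    - [1.1,-12,0,0,1]
    - [1,-11,0,0,1]
    - [0.7,-8,0,0,1]
    - [0,0,0,0,1]

```text
time: 17.35
tool_pos: [0.554, -0.0268, 0.0373]
tool_rot: [3.141, 0.0, 1.666]
contact_force: [0.1, 0.6, -1.5]
opening: 0.024
grip_force: 30.0
```

Emit:
move_arm:
  rows:
    - [0,0,-0.4,0,1]
    - [0,0,0,0,1]
    - [0,0,0,0,1]

```text
time: 17.65
tool_pos: [0.5537, -0.025, 0.0368]
tool_rot: [-3.141, -0.0, 1.668]
contact_force: [0.3, 0.4, -2.0]
opening: 0.024
grip_force: 30.0
```

Emit:
move_arm:
  rows:
    - [0,0,-0.3,0,1]
    - [0,0,0,0,1]

```text
time: 17.85
tool_pos: [0.5538, -0.0252, 0.0365]
tool_rot: [3.142, -0.0, 1.668]
contact_force: [-0.1, -0.6, -1.0]
opening: 0.0238
grip_force: 30.0
```

Emit:
move_arm:
  rows:
    - [0,0,-0.3,0,1]
    - [0,0,0,0,1]

```text
time: 18.05
tool_pos: [0.5538, -0.0254, 0.0362]
tool_rot: [3.142, 0.0, 1.668]
contact_force: [-0.8, -0.5, -1.3]
opening: 0.024
grip_force: 30.0
```

Emit:
move_arm:
  rows:
    - [0,0,-0.4,0,1]
    - [0,0,0,0,1]

```text
time: 18.25
tool_pos: [0.5538, -0.0255, 0.0358]
tool_rot: [3.142, -0.0, 1.668]
contact_force: [0.2, 0.1, -1.6]
opening: 0.0238
grip_force: 30.0
```

Emit:
move_arm:
  rows:
    - [0,0,-0.4,0,1]
    - [0,0,0,0,1]

```text
time: 18.45
tool_pos: [0.5539, -0.0255, 0.0357]
tool_rot: [3.141, 0.0, 1.668]
contact_force: [-1.0, -0.7, 0.8]
opening: 0.0241
grip_force: 30.0
```

Touchdown: the vertical force rose and the arm stopped descending. Opening the fingers and backing off.

Emit:
move_arm:
  rows:
    - [0,0,0,0,0.5]
    - [0,0,0,0,0]
    - [0,0,0,0,-0.5]
    - [0,0,0,0,-0.5]
    - [0,0,0,0,-0.5]
    - [0,0,0,0,-0.5]
    - [0,0,0,0,-0.5]
    - [0,0,0,0,-0.5]

```text
time: 19.25
tool_pos: [0.5538, -0.0255, 0.0354]
tool_rot: [3.141, 0.0, 1.668]
contact_force: [0.6, 0.9, 0.6]
opening: 0.0684
grip_force: 0.0
```

Emit:
move_arm:
  rows:
    - [0,0,5,0,-0.5]
    - [0,0,15,0,-0.5]
    - [0,0,30,0,-0.5]
    - [0,0,30,0,-0.5]
    - [0,0,30,0,-0.5]
    - [-5,-10,30,0,-0.5]
    - [-10,-20,20,0,-0.5]
    - [-10,-30,0,0,-0.5]
    - [-10,-30,0,0,-0.5]
    - [-5,-20,0,0,-0.5]
    - [0,0,0,0,-0.5]
    - [0,0,0,0,-0.5]

```text
time: 20.45
tool_pos: [0.5138, -0.1355, 0.1957]
tool_rot: [3.141, -0.0, 1.667]
contact_force: [-0.4, 0.9, 0.2]
opening: 0.0694
grip_force: 0.0
```

Run:
```python
from h import *
s=monitor.observe(); print(s['time'],s['tool_pos'])
shot('scene','s5.png');shot('wrist','w5.png')
b=cv2.resize(cv2.imread('pics/s5.png')[180:325,270:520],None,fx=2.6,fy=2.6,interpolation=cv2.INTER_CUBIC)
a=cv2.resize(cv2.imread('pics/w5.png')[0:300,200:460],None,fx=.5,fy=.5)
h=b.shape[0]; o=np.zeros((600,800,3),np.uint8); o[:h,:b.shape[1]]=b; o[h:h+150,:130]=a[:, :]
c=cv2.resize(cv2.imread('pics/s5.png')[225:275,330:490],None,fx=4.1,fy=4.1,interpolation=cv2.INTER_CUBIC); o[h:h+c.shape[0],135:135+c.shape[1]]=c[:600-h]
cv2.imwrite('pics/c5.png',o)
```

```text
20.45 [ 0.51380146 -0.13547975  0.19572105]
```

View pics/c5.png

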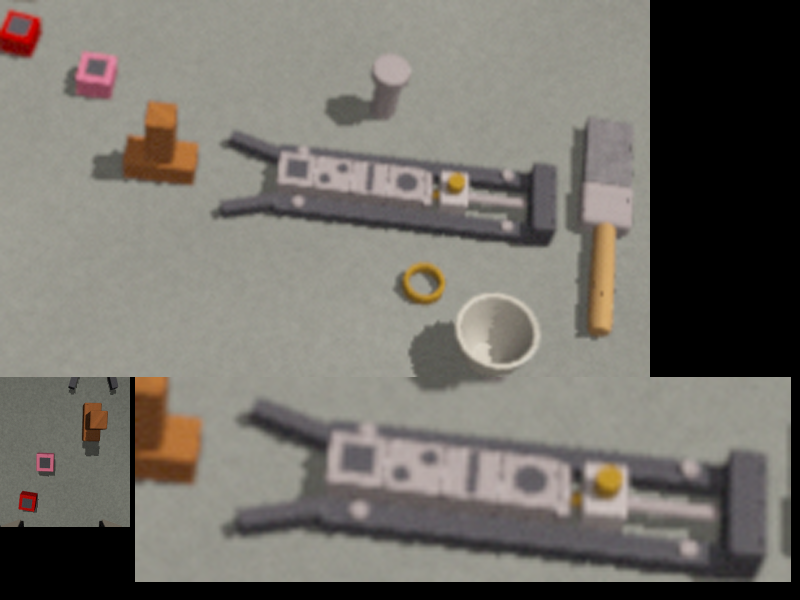

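The row is closed in the channel against the pressed stop (lead die at (405,182), plate beside the carriage at (455,185)). The push block stands upright at (160,155), and the bystanders in this view haven't moved.

```bash
python3 -c "
from h import *
print(workorder.hand_in())"
```

```text
the job is handed in; nothing more can be done
None
```

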